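# Rebuild the vegetable cutter and set its selector

### The arm

A 6-joint arm with a two-finger parallel gripper is mounted at the origin on the work surface. World frame = base frame: x ahead of the robot, y to its left, z up, the work surface at z = 0. Lengths are in m, angles in rad, forces in N, time in s.
With the tool pointing down it reaches from about 0.425 to 0.95 m from the base axis. Payload 3.5 kg.
Tool frame: the origin (TCP) lies midway between the tips of the shut fingers; the grasp point (between the pads) lies ctrl.grasp_offset behind it (ctrl.grasp_offset is the distance from the TCP to the grasp point, in m); x points along the fingers, y is the direction in which the jaws open and shut, and the axes are right-handed (so a half turn about x gives the same grasp; the last joint's range is limited). The gripper opens to 85 mm and grips with 20 to 120 N. Pads are 22 mm wide; open, the fingers measure 114 mm over their backs; the gripper's body (76 mm by 85 mm) begins 54 mm behind the grasp point. The pads swing forward as they close: fully open they stand 13 mm farther back than shut.
Start: joints at [-1.342, 0.286, 1.577, -0, 1.279, -0.15], TCP at [0.25, -0.627, 0.231] pointing down, gripper open.
Joint ranges: [-2.77, 2.77], [-0.9, 2.22], [0.21, 2.48], [-1.53, 4.67], [0.24, 2.81], [-2.84, 2.84]. Speed limits (rad/s): [2.79, 2.79, 3.14, 3.14, 3.14, 3.14].

### API

Orientations are given as a unit quaternion [x, y, z, w].
In Python, from plant import readout, read_camera, sign_off, ctrl gives the robot as it stands.
- The arm moves only by the tool drive_tool, never from a script. Its argument "steps" is a list of rows, each a list of 5 numbers: the shift along the tool's x, y, z in cm, then the turn about the tool's x in degrees, then the opening, from 0 (shut) to 1 (fully open). A call has 1 to 10 rows; each row shifts and turns the commanded pose from where the row before left it, along the tool's axes as they then stand; what a row does not reach is not made up. A row lasts 1/10 s, in which the tool goes at most 50 mm and 8.59 degrees, less where a joint would pass 70% of its speed; a pose out of reach is approached as far as the arm can. A call is refused whole if a number of a shift passes 5 or a number of a turn 8.59, either way. A call with a gripper value outside its range is refused whole. The fingers move at their own pace and stop on an object; "force" is the grip in N (left out, the last holds). Time passes only in rows, so rows that do not move let the fingers close. It gives the time, the measured TCP pose, the force and the opening at its end, in the units of the state.
- readout.get_state(): the state, without advancing time (a new reading comes with each control period).
- read_camera(name): name is "side" or "top"; returns a dict with "frame" (480x640x3 uint8, red, green, blue), "vertical_fov" (degrees; the focal length in pixels is half the picture's height over the tangent of half this angle, whatever the lens; pixels are square), "cx", "cy" (the principal point, pixels), "k1" (the pictures are not rectified: a ray, as slopes to the right and down, at radius r is drawn at 1 + k1 r^2 times it, then the intrinsics apply), "eye" and "orientation" of the camera in the world. Camera axes: x right, y up, looking along -z (the intrinsics and any distortion apply to the point x, -y, -z); pixel columns grow to the right and rows downward; lengths in m; the calibration is good to about 2 mm. A picture is of the moment at which its call begins. There is no depth.
- sign_off(): hands the job in, once; it reports no verdict.
The state is a dict: "time": time; "qpos": joint angles; "dq": joint speeds; "joint_efforts": joint torques, N m; "eef_pos": TCP position; "tcp_rot": TCP orientation; "contact_force": force on the tool from outside, world axes, zero at the start; "wrist_torque": the same for the moment, N m; "opening": opening from 0.0 (shut) to 1.0 (fully open).
Only numpy, scipy, OpenCV 4.12 (cv2) and the standard library are available. Lean on these libraries where they do the work, as an engineer would, in place of code of your own. Each camera call takes 0.05 s, during which the arm holds its last target. There are 200 camera calls.

### The job

The vegetable cutter has been washed: take the red drive sleeve out of its sloping drying rest, stand it upright on the blue board and let go, then take it again from above and thread it down the cutter's post until it is fully home on the deck. Thread the slicing disc, hub up, down the same post until it is fully home on the sleeve, lowering each part all the way rather than letting it drop. Last, press the orange selector knob down and, while holding it down, turn it clockwise a quarter turn to its stop, then let it spring back up; leave the mug, spoon, jar and carton where they are.

Things in the scene. Friction and masses are not known exactly. Their poses are not given: they have to be found in the camera images.
- sleeve_mid (a point): Centre of the red drive sleeve, a plain tube 80 mm long, 46 mm outside, bore 23.4 mm, about 0.15 kg, the same at both ends; z runs along the bore. At the start it leans in the rest, its z pointing to its upper end, 40 degrees from vertical, leaning away from the robot; its upper half is free at both sides.
- rest: White plastic drying rest (fixed), 150 x 75 mm foot, origin at the foot's underside. It carries the sleeve on a narrow sloping strip (24 mm wide) with a stop under the lower end and two low cheeks along the lowest 20 mm of the sleeve; the sleeve lifts straight up out of it. x is the direction in which the upper end leans.
- board_top (a point): Centre of the top of the blue plastic board (fixed), 150 x 150 mm, 12 mm thick, z up.
- disc_mid (a point): Slicing disc: steel disc 130 mm across and 8 mm thick, with a black hub 42 mm across standing 44 mm up from it (52 mm high in all), one bore of 23.4 mm through both, about 0.25 kg. Lies flat on the table, hub up. This point is on its axis, 26 mm above its underside; z up.
- post_foot (a point): Foot of the cutter's steel post, on its axis at deck level, 70 mm above the table; z up, x and y as the cutter's. The post is 20 mm in diameter and stands 106 mm above the deck; its last 12 mm taper to 12 mm diameter. With the sleeve home the post stands 26 mm out of it; with the disc home too, the hub hides it.
- cutter: The cutter's white base (fixed), 190 mm (x) by 320 mm (y), 70 mm high, origin at the centre of its underside. The post stands 80 mm to +y of the centre, the selector knob 80 mm to -y.
- knob_grip (a point): Grip point of the orange selector knob, on its axis, 28 mm above the underside of its black skirt and 12 mm below its top. The grip is a bar 50 mm long along this point's x, 16 mm thick along y, standing 34 mm up from a 54 mm skirt; the point is 118 mm above the table when the knob is up; z up.
- knob_press (a joint): How far the knob is pressed down: 0 up, 0.008 m fully down. A spring pushes it back up: about 3 N to start, 8.5 N fully down.
- knob (a joint): Turn of the knob, rad, growing clockwise seen from above: 0 with the bar along the cutter's x; stop at 1.58 (quarter turn). Starts between 0 and 0.2. It stays where it is left; light friction (0.04 N m).
- mug: white china mug, 80 mm across, 85 mm high, handle at the side (bystander; origin at the centre of its underside)
- spoon: steel spoon 170 mm long, lying flat (bystander)
- jar: amber glass jar with a brass-coloured lid, 72 mm across, 110 mm high (bystander; origin at the centre of its underside)
- carton: blue carton 60 x 90 mm, 150 mm high (bystander; origin at the centre of its underside)

How it is judged:
On the way, in this order (a step that is already met when the one before it is completed fails the run):
1. the sleeve stands upright on the blue board, let go (angle between the z axis of sleeve_mid and the z axis of board_top, either way round below 0.08 rad and z of sleeve_mid in the frame of board_top between 0.036 and 0.044 m and horizontal distance between sleeve_mid and board_top below 0.105 m and contact force between the fingers and sleeve below 0.05 N), for 0.2 s.
2. the sleeve is fully home on the deck, on the post (horizontal distance between sleeve_mid and post_foot below 0.004 m and z of sleeve_mid in the frame of post_foot below 0.043 m and angle between the z axis of sleeve_mid and the z axis of post_foot, either way round below 0.06 rad), for 0.2 s.
3. the disc is fully home on the sleeve, hub up (all of step 2 and horizontal distance between disc_mid and post_foot below 0.0045 m and z of disc_mid in the frame of post_foot between 0.102 and 0.1095 m and angle between disc_mid's own z axis and vertical below 0.06 rad), for 0.2 s.
4. the knob is pressed down, before it is turned (value of joint knob_press above 0.004 m and value of joint knob below 0.4 rad), for 0.05 s.
5. the knob is turned a quarter turn while held down (value of joint knob_press above 0.003 m and value of joint knob above 1.3 rad), for 0.05 s.
At the end, for the whole second after the job is handed in: Sleeve on the post within 4 mm of its axis, upright, within 3 mm of the deck; disc above it, hub up, level, within 4.5 mm of the axis and 3 mm of the sleeve's top (both within 3.4 degrees); knob turned past 1.3 rad and sprung back up to within 2 mm; all at rest (all of step 3 and value of joint knob above 1.3 rad and value of joint knob_press below 0.002 m and linear speed of each of disc, sleeve below 0.02 m/s); the robot touches nothing.
It fails at once if the sleeve or the disc is let drop (faster than 0.5 m/s while nothing holds it) ((linear speed of sleeve above 0.5 m/s and contact force between the fingers and sleeve below 0.05 N) or (linear speed of disc above 0.5 m/s and contact force between the fingers and disc below 0.05 N)).
It fails at once if the knob is forced round without being held down (value of joint knob_press below 0.002 m and value of joint knob between 0.5 and 1.15 rad).
It fails at once if a bystander is moved more than 40 mm (distance of any of mug, spoon, jar, carton from where it was at the start of the episode above 0.04 m).
It also fails if it takes over 72 s, if anything falls off the work surface, if the arm or the gripper's body presses on something with over 40 N, if the wrist force passes 120 N, or if a joint passes its speed limit or range.

## Working session

There is one attempt and no reset: what is moved stays moved. The work goes in short steps, Python scripts to look and compute and a tool call to move; the robot and the scene stay as the last step left them, time stands still between calls to the robot, and variables do not carry over. Pictures are saved under pics/ and viewed, about 8 in all and at most 12, crops included, and the job is handed in when it is done.

Besides the shell and the picture viewer there is one more tool, called after ">>>" as name([rows], argument=value, ...), one row to a line, values as JSON. drive_tool: Moves the arm, as the interface text tells. Its arguments: {"type":"object","properties":{"steps":{"type":"array","items":{"type":"array","items":{"type":"number"}}},"force":{"type":"number"}},"required":["steps"]}

```bash
ls; mkdir -p pics; python3 - <<'E'
from plant import readout, read_camera, ctrl
import cv2
print(ctrl.grasp_offset); s=readout.get_state(); print(s)
for n in("side","top"):
    c=read_camera(n); f=c.pop("frame"); print(n,c); cv2.imwrite(f"pics/{n}0.png",f[:,:,::-1])
E
```

```text
pics
0.0187
{'time': 0.0, 'qpos': array([-1.34198143e+00,  2.87215156e-01,  1.57817909e+00,  3.14421755e-05,
        1.27860266e+00, -1.49980048e-01]), 'dq': array([ 0.00013602, -0.0004754 , -0.00128376, -0.00062409, -0.00087513,
        0.00107349]), 'joint_efforts': array([-6.21749932e-04, -4.05978549e+01, -2.92628020e+01, -1.44205283e-04,
        5.71792916e-03, -4.31963969e-06]), 'eef_pos': array([ 0.2495119 , -0.62648316,  0.22991305]), 'tcp_rot': array([-0.69443943, -0.13397154,  0.69448516, -0.13227195]), 'contact_force': array([-0.71269604, -0.07942776, -0.12868617]), 'wrist_torque': array([-0.0282289 ,  0.00307597, -0.02389089]), 'opening': 0.9985511698792198}
side {'vertical_fov': 57.08399233536424, 'cx': 326.1168045518168, 'cy': 232.7149631806714, 'k1': -0.10992099261412822, 'eye': array([0.23433809, 0.81999785, 0.66605284]), 'orientation': array([-0.08999212,  0.47211518,  0.85957071, -0.17362853])}
top {'vertical_fov': 45.28934399003195, 'cx': 311.0831288052839, 'cy': 243.1357106499454, 'k1': -0.06735300723747432, 'eye': array([ 0.49857902, -0.00394986,  1.57622017]), 'orientation': array([-0.01639458,  0.02288717,  0.70705325, -0.70659967])}
```

View pics/top0.png

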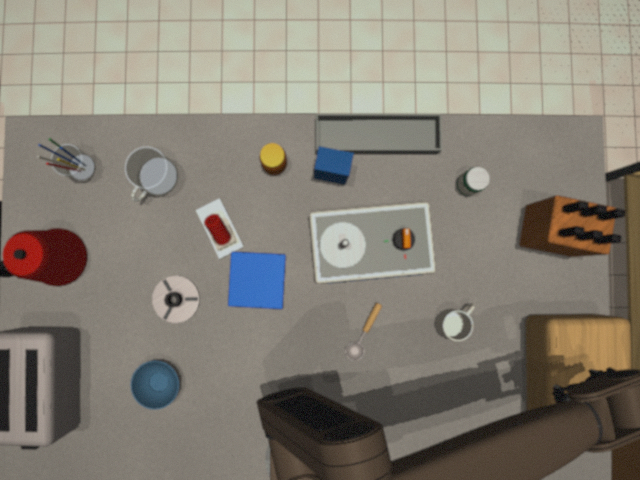

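View pics/side0.png

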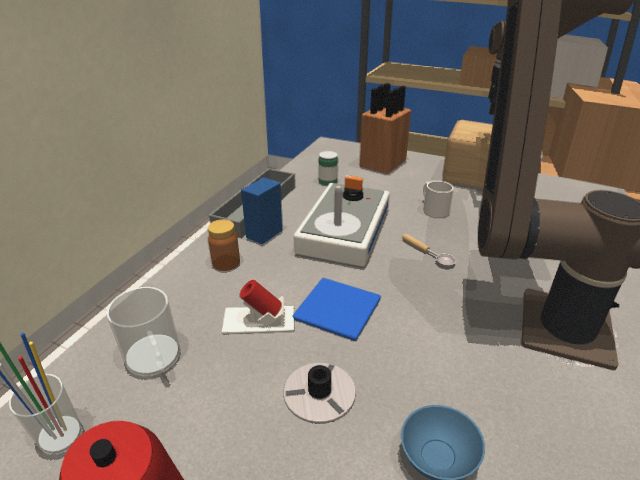

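The top view shows: sleeve (218,230), rest (219,228), board (257,280), disc (175,299), cutter (372,242), post (344,243) and knob (403,238). The mug is at (456,325), the spoon at (365,330), the jar at (273,158) and the carton at (333,165). In the side view the sleeve is at (262,300), leaning away from the robot, with the disc hub at (320,380), the post top at (338,188) and the knob at (353,187). The tool can only point down, so I'll grip the sleeve tilted and push its lower end against the cutter's wall to bring it upright.

```bash
cat > h.py <<'E'
import numpy as np, cv2
from scipy.spatial.transform import Rotation as R
from plant import readout, read_camera
def K(c):
    f=240/np.tan(np.radians(c["vertical_fov"]/2)); return np.array([[f,0,c["cx"]],[0,f,c["cy"]],[0,0,1]])
def ray(c,p):
    u=cv2.undistortPoints(np.array(p,float).reshape(-1,1,2),K(c),np.array([c["k1"],0,0,0])).reshape(-1,2)
    d=np.c_[u[:,0],-u[:,1],-np.ones(len(u))]@R.from_quat(c["orientation"]).as_matrix().T
    return d/np.linalg.norm(d,axis=1)[:,None]
def plane(c,p,z):
    d=ray(c,p); return c["eye"]+d*((z-c["eye"][2])/d[:,2])[:,None]
def proj(c,P):
    q=(np.atleast_2d(P)-c["eye"])@R.from_quat(c["orientation"]).as_matrix(); q=q*[1,-1,-1]
    return cv2.projectPoints(q,np.zeros(3),np.zeros(3),K(c),np.array([c["k1"],0,0,0,0.]))[0].reshape(-1,2)
def tri(c1,p1,c2,p2):
    d1,d2=ray(c1,p1)[0],ray(c2,p2)[0]
    t=np.linalg.lstsq(np.c_[d1,-d2],c2["eye"]-c1["eye"],rcond=None)[0]
    a,b=c1["eye"]+t[0]*d1,c2["eye"]+t[1]*d2; return (a+b)/2,np.linalg.norm(a-b)
def blob(c,lo,hi,box):
    x0,y0,x1,y1=box; h=cv2.cvtColor(c["frame"],cv2.COLOR_RGB2HSV)[y0:y1,x0:x1]
    m=cv2.inRange(h,np.array(lo),np.array(hi))
    if lo[0]==0 and hi[0]<10 and hi[0]>3: m|=cv2.inRange(h,np.array([174]+lo[1:]),np.array([180]+hi[1:]))
    k=max(cv2.findContours(m,cv2.RETR_EXTERNAL,cv2.CHAIN_APPROX_NONE)[0],key=cv2.contourArea)
    return k.reshape(-1,2)+[x0,y0]
def cen(k):
    M=cv2.moments(k.astype(np.int32)); return np.array([M["m10"],M["m01"]])/M["m00"]
def cams(): return read_camera("top"),read_camera("side")
def pose():
    s=readout.get_state(); return s["eef_pos"],R.from_quat(s["tcp_rot"]).as_matrix(),s
E
cat > m.py <<'E'
from h import *
np.set_printoptions(precision=4,suppress=True)
t,s=cams()
p,r,st=pose(); print("tcp axes",r.T)
RED=([0,120,60],[8,255,255])
a=blob(t,*RED,(195,200,245,260)); b=blob(s,*RED,(230,265,300,335))
print("red",len(a),len(b),cv2.minAreaRect(a.astype(np.float32)),cv2.minAreaRect(b.astype(np.float32)))
print("sleeve",tri(t,cen(a),s,cen(b)))
B=([105,150,60],[125,255,255])
k=blob(t,*B,(220,245,295,315)); w=plane(t,k,.012)[:,:2].astype(np.float32); print("board",cv2.minAreaRect(w))
W=([0,0,175],[180,50,255])
for n,box,z in(("cutter",(300,195,445,290),.07),("rest",(188,192,250,265),.008),("disc",(145,265,205,330),.008)):
    k=blob(t,*W,box); w=plane(t,k,z)[:,:2].astype(np.float32); print(n,cv2.minAreaRect(w),cv2.minEnclosingCircle(w))
D=([0,0,0],[180,255,60])
k=blob(t,*D,(160,284,190,314)); k2=blob(s,*D,(300,360,340,405)); print("hub",tri(t,cen(k),s,cen(k2)),len(k),len(k2))
O=([6,150,100],[18,255,255])
k=blob(t,*O,(385,220,425,260)); k2=blob(s,*O,(338,170,370,200)); print("knob",tri(t,cen(k),s,cen(k2)),cv2.minAreaRect(plane(t,k,.13)[:,:2].astype(np.float32)))
T=cv2.resize(t["frame"][195:325,145:445],None,fx=2.6,fy=2.6,interpolation=cv2.INTER_CUBIC)
S=cv2.resize(s["frame"][170:420,215:395],None,fx=2.4,fy=2.4,interpolation=cv2.INTER_CUBIC)
cv2.imwrite("pics/t1.png",T[:,:,::-1]);cv2.imwrite("pics/s1.png",S[:,:,::-1])
E
python3 m.py
```

```text
tcp axes [[-0.0003  0.0015 -1.    ]
 [ 0.3698 -0.9291 -0.0015]
 [-0.9291 -0.3698 -0.0002]]
red 70 96 ((217.4463348388672, 229.2252960205078), (31.38033676147461, 15.067801475524902), 58.392494201660156) ((260.3848571777344, 298.87384033203125), (42.9105110168457, 22.016908645629883), 38.1572265625)
sleeve (array([0.6208, 0.2302, 0.0624]), np.float64(0.002023150132746898))
board ((0.4860856533050537, 0.13032227754592896), (0.14462068676948547, 0.14426511526107788), 86.88973236083984)
cutter ((0.5857223868370056, -0.17892497777938843), (0.18376407027244568, 0.3135884702205658), 5.252528190612793) ((0.585899829864502, -0.17890189588069916), 0.17834646999835968)
rest ((0.627608060836792, 0.23341146111488342), (0.14780914783477783, 0.07323216646909714), 26.698041915893555) ((0.6275362968444824, 0.23438359797000885), 0.07992660999298096)
disc ((0.3990733325481415, 0.32951879501342773), (0.04191736876964569, 0.09393755346536636), 28.617919921875) ((0.4024950861930847, 0.3313857913017273), 0.04722239077091217)
hub (array([0.4346, 0.3522, 0.0277]), np.float64(0.0018556987196797809)) 40 85
knob (array([ 0.5905, -0.2604,  0.1118]), np.float64(0.005969920020575278)) ((0.5906248092651367, -0.2584667205810547), (0.01779584214091301, 0.048091936856508255), 89.41573333740234)
```

View pics/t1.png

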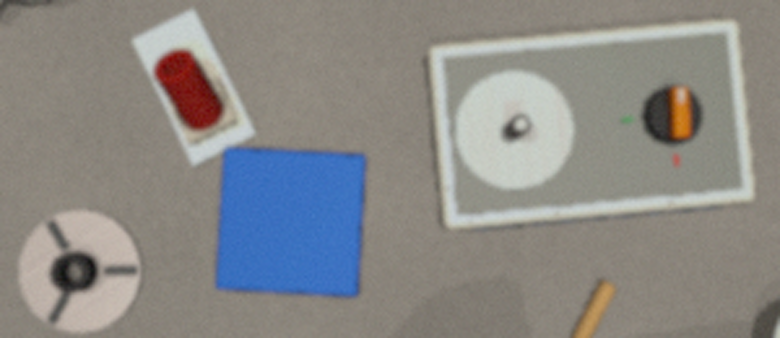

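View pics/s1.png

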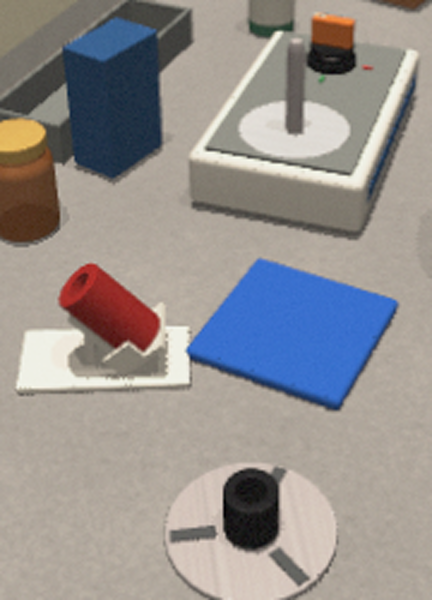

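The top crop gives the rest's long axis at 26.7° and the cutter at 5.3°; the post tip is at crop (520,122) and the knob bar at (681,110). The side crop confirms the sleeve leans away from the robot with its upper half free. First I move above the sleeve.

>>> drive_tool([
  [0, -2.75, -2.8, 0, 1],
  [0, -2.75, -2.8, 0, 1],
  [0, -2.75, -2.8, 0, 1],
  [0, -2.75, -2.8, 0, 1],
  [0, -2.75, -2.8, 0, 1],
  [0, -2.75, -2.8, 0, 1],
  [0, -2.75, -2.8, 0, 1],
  [0, -2.75, -2.8, 0, 1],
  [0, -2.75, -2.8, 0, 1],
  [0, -2.75, -2.8, 0, 1],
], force=25)

```text
time: 1.2
eef_pos: [0.4084, -0.2665, 0.2313]
tcp_rot: [0.695, 0.133, -0.694, 0.133]
contact_force: [0.1, 0.3, -0.5]
opening: 0.999
```

>>> drive_tool([
  [0, -2.75, -2.8, 0, 1],
  [0, -2.75, -2.8, 0, 1],
  [0, -2.75, -2.8, 0, 1],
  [0, -2.75, -2.8, 0, 1],
  [0, -2.75, -2.8, 0, 1],
  [0, -2.75, -2.8, 0, 1],
  [0, -2.75, -2.8, 0, 1],
  [0, -2.75, -2.8, 0, 1],
  [0, -2.75, -2.8, 0, 1],
  [0, -2.75, -2.8, 0, 1],
])

```text
time: 2.2
eef_pos: [0.5669, 0.0926, 0.2312]
tcp_rot: [-0.694, -0.133, 0.694, -0.133]
contact_force: [1.1, -0.8, 0.2]
opening: 0.994
```

>>> drive_tool([
  [0, -2.75, -2.8, 0, 1],
  [0, -2.75, -2.8, 0, 1],
  [0, -2.75, -2.8, 0, 1],
  [0, -2.75, -2.8, 0, 1],
  [0, 0, 0, -5, 1],
  [0, 0, 0, 0, 1],
  [0, 0, 0, 0, 1],
])

```text
time: 2.9
eef_pos: [0.6297, 0.2344, 0.2309]
tcp_rot: [-0.688, -0.163, 0.688, -0.163]
contact_force: [0.1, -0.2, -0.4]
opening: 1.002
```

```bash
cat >> h.py <<'E'
def go(P,yaw=None):
    p,r,s=pose(); y=np.degrees(np.arctan2(r[1,1],r[0,1])); d=r.T@(np.array(P)-p)*100
    print("t %.1f tcp"%s["time"],p.round(4),"yaw %.1f q6 %.0f open %.3f F"%(y,np.degrees(s["qpos"][5]),s["opening"]),s["contact_force"].round(1),"down err",(np.degrees(r[:2,0])).round(1))
    print("tool shift cm",d.round(2),"" if yaw is None else "turn %.1f"%-((yaw-y+180)%360-180))
E
cat > m2.py <<'E'
from h import *
np.set_printoptions(precision=4,suppress=True)
t,s=cams()
T=cv2.cvtColor(t["frame"],cv2.COLOR_RGB2HSV)
# post: bright top in top view vs. predicted
print("pred post top",proj(t,[.5784,-.0993,.176]),proj(s,[.5784,-.0993,.176]),proj(s,[.5784,-.0993,.07]))
print("pred knob top",proj(t,[.593,-.2586,.13]),proj(s,[.593,-.2586,.13]))
W=([0,0,175],[180,50,255])
x0,y0=314,218;h=cv2.inRange(T[y0:268,x0:372],np.array(W[0]),np.array(W[1]))
k=max(cv2.findContours(h,cv2.RETR_EXTERNAL,cv2.CHAIN_APPROX_NONE)[0],key=cv2.contourArea).reshape(-1,2)+[x0,y0]
e=cv2.fitEllipse(k.astype(np.float32));print("plate",e,plane(t,[e[0]],.07))
k=blob(t,[0,0,120],[180,60,255],(145,265,205,330));e=cv2.fitEllipse(cv2.convexHull(k.astype(np.int32)).astype(np.float32));print("disc",e,plane(t,[e[0]],.008))
k=blob(s,[0,0,120],[180,60,255],(275,355,365,425));e=cv2.fitEllipse(cv2.convexHull(k.astype(np.int32)).astype(np.float32));print("disc side",e,plane(s,[e[0]],.006))
D=([0,0,0],[180,255,60])
for c in(t,s):
  print("pred hub",proj(c,[.4346,.3522,.052]))
E
python3 -c "
from h import *
go([.6295,.2345,.052],-63.3)"; python3 m2.py
```

```text
t 2.9 tcp [0.6297 0.2344 0.2309] yaw -63.4 q6 75 open 1.002 F [ 0.1 -0.2 -0.4] down err [-0. -0.]
tool shift cm [ 1.789e+01 -2.000e-02 -1.000e-02] turn -0.1
pred post top [[344.8755 242.3261]] [[338.3382 186.4662]] [[337.3682 223.0582]]
pred knob top [[406.545  237.5737]] [[353.5112 176.992 ]]
plate ((342.3211364746094, 244.5079803466797), (45.15561294555664, 45.44196319580078), 114.12115478515625) [[ 0.5787 -0.0998  0.07  ]]
disc ((152.8971405029297, 298.9861145019531), (29.228864669799805, 76.01839447021484), 178.31243896484375) [[0.4336 0.4127 0.008 ]]
disc side ((305.63262939453125, 391.66888427734375), (72.93602752685547, 184.21163940429688), 94.75355529785156) [[0.4558 0.3665 0.006 ]]
pred hub [[171.2196 299.3258]]
pred hub [[319.6638 372.7731]]
```

>>> drive_tool([
  [4, 0, 0, 0, 1],
  [4, 0, 0, 0, 1],
  [4, 0, 0, 0, 1],
  [3, 0, 0, 0, 1],
  [2.9, 0, 0, 0, 1],
  [0, 0, 0, 0, 1],
  [0, 0, 0, 0, 1],
])

```text
time: 3.7
eef_pos: [0.6299, 0.234, 0.0526]
tcp_rot: [-0.688, -0.163, 0.688, -0.163]
contact_force: [0.0, 0.6, 1.4]
opening: 1.002
```

```bash
python3 - <<'E'
from h import *
go([.6295,.2345,.052],-63.3)
t,s=cams()
a=cv2.resize(s["frame"][240:345,190:340],None,fx=4,fy=4,interpolation=cv2.INTER_CUBIC)
cv2.imwrite("pics/s2.png",a[:,:,::-1])
E
```

```text
t 3.7 tcp [0.6299 0.234  0.0526] yaw -63.4 q6 75 open 1.002 F [0.  0.6 1.4] down err [-0. -0.]
tool shift cm [ 0.06 -0.07  0.01] turn -0.1
```

View pics/s2.png

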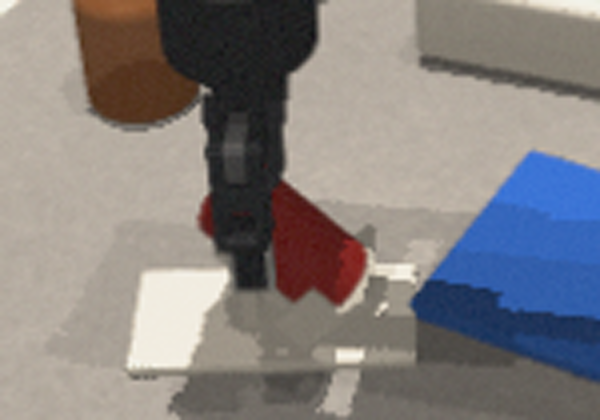

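The near finger, at about (245,230), straddles the sleeve's upper part and clears the cheek. Now close and lift.

>>> drive_tool([
  [0, 0, 0, 0, 0],
  [0, 0, 0, 0, 0],
  [0, 0, 0, 0, 0],
  [0, 0, 0, 0, 0],
  [0, 0, 0, 0, 0],
  [0, 0, 0, 0, 0],
  [0, 0, 0, 0, 0],
], force=30)

```text
time: 4.5
eef_pos: [0.6306, 0.2348, 0.0538]
tcp_rot: [0.688, 0.163, -0.687, 0.163]
contact_force: [-1.5, -0.6, 6.1]
opening: 0.536
```

>>> drive_tool([
  [-1.5, 0, 0, 0, 0],
  [-2, 0, 0, 0, 0],
  [-3, 0, 0, 0, 0],
  [-3, 0, 0, 0, 0],
  [-0.5, 0, 0, 0, 0],
  [0, 0, 0, 0, 0],
])

```text
time: 5.1
eef_pos: [0.6305, 0.2347, 0.1535]
tcp_rot: [0.689, 0.163, -0.687, 0.163]
contact_force: [-0.0, -0.8, -1.7]
opening: 0.537
```

```bash
cat > sl.py <<'E'
from h import *
np.set_printoptions(precision=4,suppress=True)
def look(box_pad=70,out=None):
    p,r,_=pose(); c=cams()
    for n,cc in zip("ts",c):
        q=proj(cc,p)[0].astype(int); x0,y0=np.maximum(q-box_pad,0); x1,y1=q+box_pad
        k=blob(cc,[0,120,40],[8,255,255],(x0,y0,min(x1,640),min(y1,480)))
        rc=cv2.minAreaRect(k.astype(np.float32)); print(n,"tcp px",q,"red cen",cen(k).round(1),"rect",np.round(rc[1],1),round(rc[2],1),"n",len(k),"bbox",k.min(0),k.max(0))
        if out and n=="s":
            a=cv2.resize(cc["frame"][y0:y1,x0:x1],None,fx=4,fy=4,interpolation=cv2.INTER_CUBIC); cv2.imwrite(out,a[:,:,::-1])
E
python3 -c "
from sl import *
go([.5866,.06,.09],5.2); look(60,'pics/s3.png')"
```

```text
t 5.1 tcp [0.6305 0.2347 0.1535] yaw -63.3 q6 75 open 0.537 F [-0.  -0.8 -1.7] down err [0.1 0. ]
tool shift cm [ 6.33 13.63 11.78] turn -68.5
t tcp px [209 221] red cen [223.2 232.9] rect [8.  2.7] 76.0 n 17 bbox [222 229] [225 237]
s tcp px [251 262] red cen [265.1 265.5] rect [34.7 22.4] 40.4 n 83 bbox [254 245] [278 281]
```

View pics/s3.png

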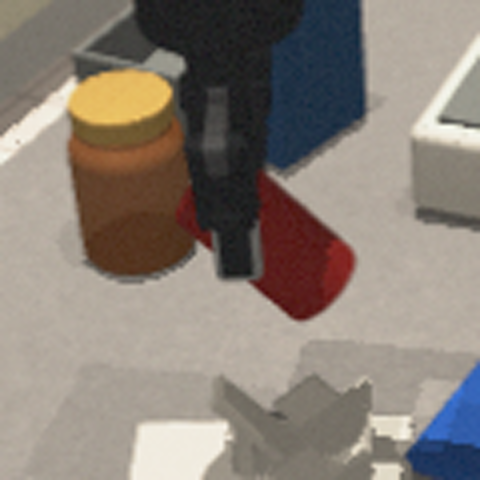

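Sleeve held at about 40°, gripped roughly 20 mm from its upper end (finger at (238,250) in the crop). Next I swing it so it leans along the cutter's +y and bring it down near the wall.

>>> drive_tool([
  [0, 3.4, 2.53, 0, 0],
  [0, 3.4, 2.53, 0, 0],
  [0, 3.4, 2.53, 0, 0],
  [0, 3.4, 2.53, 0, 0],
  [0, 0, 0, -8.5, 0],
  [0, 0, 0, -8.5, 0],
  [0, 0, 0, -8.5, 0],
  [0, 0, 0, -8.5, 0],
  [0, 0, 0, -8.5, 0],
  [0, 0, 0, -8.5, 0],
])

```text
time: 6.2
eef_pos: [0.599, 0.0676, 0.1494]
tcp_rot: [-0.548, -0.446, 0.551, -0.444]
contact_force: [0.8, 0.1, -1.2]
opening: 0.536
```

>>> drive_tool([
  [0, 0, 0, -8.5, 0],
  [0, 0, 0, -8.5, 0],
  [0, 0, 0, -0.4, 0],
  [2.5, 0, 0, 0, 0],
  [3, 0, 0, 0, 0],
  [3, 0, 0, 0, 0],
  [1, 0, 0, 0, 0],
  [0, 0, 0, 0, 0],
  [0, 0, 0, 0, 0],
], force=20)

```text
time: 7.1
eef_pos: [0.6012, 0.0676, 0.058]
tcp_rot: [0.478, 0.521, -0.477, 0.522]
contact_force: [0.7, -0.4, -0.8]
opening: 0.543
```

```bash
python3 -c "
from sl import *
go([.5988,.042,.057],5.2); look(60,'pics/s4.png')"
```

```text
t 7.1 tcp [0.6012 0.0676 0.058 ] yaw 5.0 q6 -8 open 0.543 F [ 0.7 -0.4 -0.8] down err [ 0.1 -0. ]
tool shift cm [ 0.1  -0.47  2.53] turn -0.2Traceback (most recent call last):
  File "<string>", line 3, in <module>
    go([.5988,.042,.057],5.2); look(60,'pics/s4.png')
                               ~~~~^^^^^^^^^^^^^^^^^^
  File "sl.py", line 7, in look
    k=blob(cc,[0,120,40],[8,255,255],(x0,y0,min(x1,640),min(y1,480)))
  File "h.py", line 23, in blob
    k=max(cv2.findContours(m,cv2.RETR_EXTERNAL,cv2.CHAIN_APPROX_NONE)[0],key=cv2.contourArea)
ValueError: max() iterable argument is empty
```

>>> drive_tool([
  [0, 0, 1.2, 0, 0],
  [0, 0, 1.2, 0, 0],
  [0, 0, 0.5, 0, 0],
  [0, 0, 0.5, 0, 0],
  [0, 0, 0.5, 0, 0],
  [0, 0, 0, 0, 0],
])

```text
time: 7.8
eef_pos: [0.6043, 0.0357, 0.06]
tcp_rot: [0.483, 0.524, -0.475, 0.517]
contact_force: [-3.7, 23.7, 8.8]
opening: 0.541
```

>>> drive_tool([
  [0, 0, 0.4, 0, 0],
  [0, 0, 0.4, 0, 0],
  [0, 0, 0.4, 0, 0],
  [0, 0, 0, 0, 0],
])

```text
time: 8.2
eef_pos: [0.6063, 0.0221, 0.0601]
tcp_rot: [0.481, 0.523, -0.475, 0.519]
contact_force: [-0.7, 17.0, 6.3]
opening: 0.534
```

```bash
python3 - <<'E'
from h import *
go([.5988,.008,.057],5.2)
s=read_camera("side"); q=proj(s,pose()[0])[0].astype(int); print(q)
a=cv2.resize(s["frame"][q[1]-60:q[1]+60,q[0]-75:q[0]+75],None,fx=4,fy=4,interpolation=cv2.INTER_CUBIC); cv2.imwrite("pics/s5.png",a[:,:,::-1])
E
```

```text
t 8.2 tcp [0.6063 0.0221 0.0601] yaw 4.9 q6 -13 open 0.534 F [-0.7 17.   6.3] down err [0.1 0.6]
tool shift cm [ 0.29 -0.86  1.34] turn -0.3
[308 248]
```

View pics/s5.png

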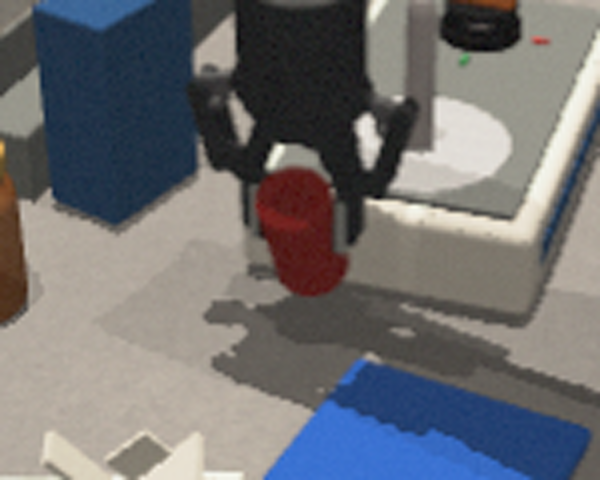

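The sleeve is pivoting: its axis, from about (295,190) to (315,285) in the crop, is visibly steeper, and the force is 17 N. Keep pushing.

>>> drive_tool([
  [0, 0, 0.4, 0, 0],
  [0, 0, 0.4, 0, 0],
  [0, 0, 0.4, 0, 0],
  [0, 0, 0.2, 0, 0],
  [0, 0, 0, 0, 0],
])

```text
time: 8.75
eef_pos: [0.6071, 0.0051, 0.0587]
tcp_rot: [0.48, 0.522, -0.476, 0.52]
contact_force: [-0.6, 8.0, 3.0]
opening: 0.542
```

```bash
python3 -c "
from sl import *
go([.60,.008,.057],5.2); look(45)"
```

```text
t 8.8 tcp [0.6071 0.0051 0.0587] yaw 5.0 q6 -14 open 0.542 F [-0.6  8.   3. ] down err [0.1 0.3]
tool shift cm [ 0.17 -0.68 -0.34] turn -0.2Traceback (most recent call last):
  File "<string>", line 3, in <module>
    go([.60,.008,.057],5.2); look(45)
                             ~~~~^^^^
  File "sl.py", line 7, in look
    k=blob(cc,[0,120,40],[8,255,255],(x0,y0,min(x1,640),min(y1,480)))
  File "h.py", line 23, in blob
    k=max(cv2.findContours(m,cv2.RETR_EXTERNAL,cv2.CHAIN_APPROX_NONE)[0],key=cv2.contourArea)
ValueError: max() iterable argument is empty
```

>>> drive_tool([
  [0, 0, -0.5, 0, 0],
  [-2, 0, -0.5, 0, 0],
  [-2, 0, 0, 0, 0],
  [-2, 0, 0, 0, 0],
  [0, -2.75, -3.1, 0, 0],
  [0, -2.75, -3.1, 0, 0],
  [0, -2.75, -3.1, 0, 0],
  [0, -2.75, -3.1, 0, 0],
  [0, 0, 0, 0, 0],
  [0, 0, 0, 0, 0],
], force=30)

```text
time: 9.85
eef_pos: [0.4847, 0.1266, 0.1175]
tcp_rot: [0.477, 0.522, -0.477, 0.522]
contact_force: [0.1, 0.3, -0.9]
opening: 0.54
```

```bash
python3 - <<'E'
from h import *
go([.486,.13,.06],5.2)
s=read_camera("side"); q=proj(s,pose()[0])[0].astype(int); print(q)
x0,y0=q-75
k=blob(s,[0,120,40],[8,255,255],(x0,y0,x0+150,y0+150)); print(cv2.minAreaRect(k.astype(np.float32)),k.min(0),k.max(0))
b=k[k[:,1].argmax()]; print("lowest px",b,"lowest ray near z for xy of tcp")
a=cv2.resize(s["frame"][q[1]-60:q[1]+60,q[0]-75:q[0]+75],None,fx=4,fy=4,interpolation=cv2.INTER_CUBIC); cv2.imwrite("pics/s6.png",a[:,:,::-1])
E
```

```text
t 9.8 tcp [0.4847 0.1266 0.1175] yaw 5.2 q6 -2 open 0.540 F [ 0.1  0.3 -0.9] down err [ 0. -0.]
tool shift cm [ 5.75  0.16 -0.34] turn -0.0
[340 264]
((339.5, 264.0), (40.0, 21.0), 90.0) [329 244] [350 284]
lowest px [338 284] lowest ray near z for xy of tcp
```

View pics/s6.png

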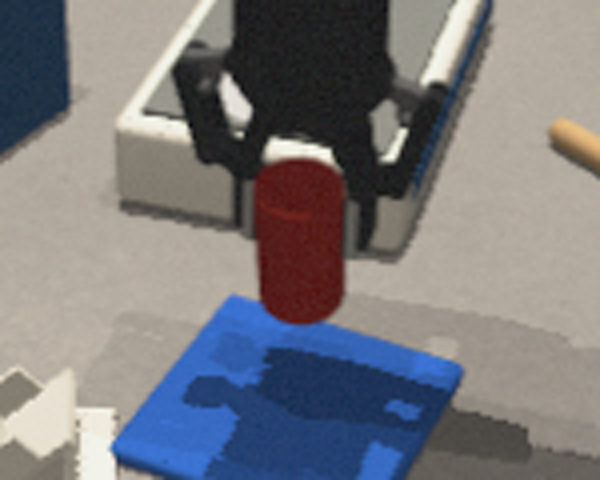

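The sleeve looks upright in the grip (crop (255–345, 160–325)) and sits above the board. Lower it to contact.

>>> drive_tool([
  [2, 0, 0, 0, 0],
  [2, 0, 0, 0, 0],
  [1, 0, 0, 0, 0],
  [0.5, 0, 0, 0, 0],
  [0.3, 0, 0, 0, 0],
  [0.2, 0, 0, 0, 0],
  [0, 0, 0, 0, 0],
], force=20)

```text
time: 10.6
eef_pos: [0.4854, 0.1265, 0.0577]
tcp_rot: [0.477, 0.522, -0.477, 0.522]
contact_force: [0.8, 1.3, -1.2]
opening: 0.536
```

>>> drive_tool([
  [0.2, 0, 0, 0, 0],
  [0.2, 0, 0, 0, 0],
  [0, 0, 0, 0, 0],
])

```text
time: 10.9
eef_pos: [0.4848, 0.1266, 0.0532]
tcp_rot: [0.477, 0.522, -0.477, 0.522]
contact_force: [-0.3, 0.9, -1.2]
opening: 0.535
```

>>> drive_tool([
  [0.2, 0, 0, 0, 0],
  [0.1, 0, 0, 0, 0],
  [0, 0, 0, 0, 0],
])

```text
time: 11.2
eef_pos: [0.4847, 0.1266, 0.0501]
tcp_rot: [0.477, 0.522, -0.477, 0.522]
contact_force: [-0.1, 0.7, -2.0]
opening: 0.536
```

>>> drive_tool([
  [0.2, 0, 0, 0, 0],
  [0.1, 0, 0, 0, 0],
  [0, 0, 0, 0, 0],
])

```text
time: 11.5
eef_pos: [0.4852, 0.1265, 0.0479]
tcp_rot: [0.477, 0.522, -0.477, 0.522]
contact_force: [-1.6, -0.7, 2.4]
opening: 0.533
```

>>> drive_tool([
  [0.1, 0, 0, 0, 0],
  [0.1, 0, 0, 0, 0],
  [0, 0, 0, 0, 0],
])

```text
time: 11.8
eef_pos: [0.4855, 0.1264, 0.0476]
tcp_rot: [0.477, 0.522, -0.477, 0.522]
contact_force: [-5.7, -3.0, 13.1]
opening: 0.532
```

>>> drive_tool([
  [0.1, 0, 0, 0, 0],
  [0.1, 0, 0, 0, 0],
  [0, 0, 0, 0, 0],
])

```text
time: 12.1
eef_pos: [0.4857, 0.1262, 0.0473]
tcp_rot: [0.476, 0.522, -0.478, 0.522]
contact_force: [-9.5, -4.3, 23.2]
opening: 0.537
```

>>> drive_tool([
  [-0.3, 0, 0, 0, 0],
  [0, 0, 0, 0, 0.6],
  [0, 0, 0, 0, 0.7],
  [0, 0, 0, 0, 1],
  [-0.6, 0, 0, 0, 1],
  [0, 0, 0, 0, 1],
  [0, 0, 0, 0, 1],
  [0, 0, 0, 0, 1],
])

```text
time: 12.9
eef_pos: [0.4849, 0.1266, 0.0523]
tcp_rot: [0.477, 0.522, -0.477, 0.522]
contact_force: [-0.2, 0.5, -0.6]
opening: 0.997
```

```bash
python3 - <<'E'
from h import *
go([.486,.13,.055],5.2)
s=read_camera("side"); p=pose()[0]; q=proj(s,p)[0].astype(int)
x0,y0=q-75
k=blob(s,[0,120,40],[8,255,255],(x0,y0,x0+150,y0+150)); print(cv2.minAreaRect(k.astype(np.float32)),cen(k),k.min(0),k.max(0))
th=np.linspace(0,6.283,90)
def cyl(x,y,z0): 
    P=np.concatenate([np.c_[x+.023*np.cos(th),y+.023*np.sin(th),0*th+z] for z in(z0,z0+.08)]); h=cv2.convexHull(proj(s,P).astype(np.float32)).reshape(-1,2); return h
h=cyl(p[0],p[1],.012); print("predicted at tcp xy",cen(h*1),h.min(0),h.max(0))
a=cv2.resize(s["frame"][q[1]-60:q[1]+60,q[0]-75:q[0]+75],None,fx=4,fy=4,interpolation=cv2.INTER_CUBIC); cv2.imwrite("pics/s7.png",a[:,:,::-1])
E
```

```text
t 12.9 tcp [0.4849 0.1266 0.0523] yaw 5.1 q6 -2 open 0.997 F [-0.2  0.5 -0.6] down err [0. 0.]
tool shift cm [-0.27  0.14 -0.33] turn -0.1
((339.1871643066406, 289.0077819824219), (19.691247940063477, 40.131839752197266), 2.38594388961792) [339.07345857 288.79600193] [329 269] [349 309]
predicted at tcp xy [338.98674699 288.21526104] [328.60107 267.77875] [350.86664 310.03415]
```

View pics/s7.png

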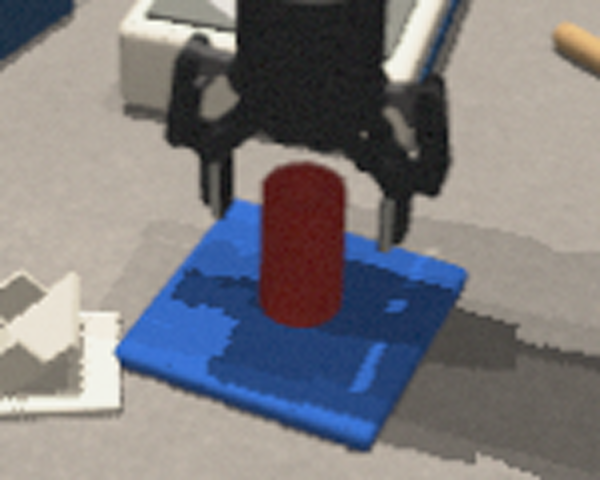

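The sleeve stands alone on the board (crop (260–345, 165–325)) with the jaws open and clear on both sides. Regrip higher, lift, and carry it over the post.

>>> drive_tool([
  [-0.4, 0, -0.1, 0, 1],
  [0, 0, 0, 0, 0],
  [0, 0, 0, 0, 0],
  [0, 0, 0, 0, 0],
  [0, 0, 0, 0, 0],
  [0, 0, 0, 0, 0],
  [0, 0, 0, 0, 0],
  [0, 0, 0, 0, 0],
], force=40)

```text
time: 13.75
eef_pos: [0.485, 0.1276, 0.0566]
tcp_rot: [0.477, 0.522, -0.477, 0.522]
contact_force: [-0.0, -0.1, 3.8]
opening: 0.536
```

>>> drive_tool([
  [-1, 0, 0, 0, 0],
  [-3, 0, 0, 0, 0],
  [-4, 0, 0, 0, 0],
  [-4, 0, 0, 0, 0],
  [-4, 0, 0, 0, 0],
  [-2.5, 0, 0, 0, 0],
  [0, 1.2, 3.9, 0, 0],
  [0, 1.2, 3.9, 0, 0],
  [0, 1.2, 3.9, 0, 0],
  [0, 0, 0, 0, 0],
])

```text
time: 14.75
eef_pos: [0.532, 0.0105, 0.2411]
tcp_rot: [0.478, 0.52, -0.479, 0.521]
contact_force: [-0.6, 0.5, -1.3]
opening: 0.533
```

>>> drive_tool([
  [0, 1.2, 3.9, 0, 0],
  [0, 1.2, 3.9, 0, 0],
  [0, 1.2, 3.9, 0, 0],
  [0, 0, 0, 0, 0],
  [0, 0, 0, 0, 0],
  [0, 0, 0, 0, 0],
])

```text
time: 15.35
eef_pos: [0.5768, -0.0979, 0.2408]
tcp_rot: [0.477, 0.522, -0.477, 0.521]
contact_force: [-0.4, 1.0, -2.0]
opening: 0.535
```

```bash
python3 - <<'E'
from h import *
go([.5785,-.0996,.241],5.2)
s=read_camera("side"); p=pose()[0]; q=proj(s,p)[0].astype(int)
x0,y0=q-60
k=blob(s,[0,120,40],[8,255,255],(x0,y0,x0+120,y0+120)); print(cv2.minAreaRect(k.astype(np.float32)),cen(k),k.min(0),k.max(0))
th=np.linspace(0,6.283,90)
def cyl(x,y,z0): 
    P=np.concatenate([np.c_[x+.023*np.cos(th),y+.023*np.sin(th),0*th+z] for z in(z0,z0+.08)]); return cv2.convexHull(proj(s,P).astype(np.float32)).reshape(-1,2)
h=cyl(p[0],p[1],p[2]-.044); print("predicted",cen(h),h.min(0),h.max(0))
print("post pred px top/bottom",proj(s,[[.5785,-.0996,.17],[.5785,-.0996,.10]]))
g=s["frame"][:,:,0].astype(int)
for v in (196,200,206,212): print(v,g[v,322:356])
E
```

```text
t 15.3 tcp [ 0.5768 -0.0979  0.2408] yaw 5.1 q6 -25 open 0.535 F [-0.4  1.  -2. ] down err [-0.1  0.1]
tool shift cm [-0.02  0.16  0.19] turn -0.1
((339.0, 164.0), (36.0, 18.0), 90.0) [338.91897347 163.78575548] [330 146] [348 182]
predicted [338.76193788 163.38108484] [329.51633 144.8373 ] [349.49152 183.30554]
post pred px top/bottom [[338.28735658 188.57762416]
 [337.64092275 213.00326792]]
196 [237 227 176 145 145 146 144 145 147 145 145 137 114  89  90  92  91  93
  89  98  94  37  18  28  32  31  17  24  16  16  26  25  18  15]
200 [146 144 144 144 142 142 141 143 145 144 145 140 117  88  90  90  96  89
  89 100 130 145 146 140 128 118  85  41  29  26  24  16  20  24]
206 [146 146 144 144 144 146 145 146 144 144 145 140 117  89  89  90  91  90
  89 107 136 144 145 139 134 131 128 125 126 130 128 130 129 128]
212 [134 134 128 130 128 136 149 155 168 191 207 190 128  94  89  95  94  88
  90 117 156 159 158 144 137 127 128 130 128 128 128 126 130 126]
```

>>> drive_tool([
  [0, 0.16, 0.19, 0, 0],
  [0, 0, 0, 0, 0],
  [1, 0, 0, 0, 0],
  [1, 0, 0, 0, 0],
  [0.5, 0, 0, 0, 0],
  [0.5, 0, 0, 0, 0],
  [0.5, 0, 0, 0, 0],
  [0.5, 0, 0, 0, 0],
  [0, 0, 0, 0, 0],
])

```text
time: 16.3
eef_pos: [0.5786, -0.0998, 0.2001]
tcp_rot: [0.478, 0.523, -0.477, 0.521]
contact_force: [-1.4, 4.5, -4.2]
opening: 0.536
```

>>> drive_tool([
  [0.5, 0, 0, 0, 0],
  [0.5, 0, 0, 0, 0],
  [0, 0, 0, 0, 0],
])

```text
time: 16.6
eef_pos: [0.5787, -0.0997, 0.1907]
tcp_rot: [0.478, 0.523, -0.477, 0.521]
contact_force: [-0.4, 5.0, -1.9]
opening: 0.537
```

>>> drive_tool([
  [0, 0, -0.1, 0, 0],
  [1, 0, 0, 0, 0],
  [1, 0, 0, 0, 0],
  [1, 0, 0, 0, 0],
  [1, 0, 0, 0, 0],
  [1, 0, 0, 0, 0],
  [1, 0, 0, 0, 0],
  [0.5, 0, 0, 0, 0],
  [0, 0, 0, 0, 0],
])

```text
time: 17.5
eef_pos: [0.5789, -0.0987, 0.1253]
tcp_rot: [0.478, 0.522, -0.477, 0.521]
contact_force: [0.6, 7.1, -3.4]
opening: 0.532
```

>>> drive_tool([
  [0.4, 0, 0, 0, 0],
  [0.3, 0, 0, 0, 0],
  [0.2, 0, 0, 0, 0],
  [0, 0, 0, 0, 0],
])

```text
time: 17.9
eef_pos: [0.5791, -0.0987, 0.1174]
tcp_rot: [0.478, 0.522, -0.477, 0.521]
contact_force: [-2.2, 7.5, 1.4]
opening: 0.533
```

>>> drive_tool([
  [0.2, 0, 0, 0, 0],
  [0.1, 0, 0, 0, 0],
  [0, 0, 0, 0, 0],
])

```text
time: 18.2
eef_pos: [0.5792, -0.0988, 0.1147]
tcp_rot: [0.478, 0.522, -0.477, 0.521]
contact_force: [-2.5, 6.8, 1.6]
opening: 0.534
```

>>> drive_tool([
  [0, 0, -0.1, 0, 0],
  [0.1, 0, 0, 0, 0],
  [0.1, 0, 0, 0, 0],
  [0, 0, 0, 0, 0],
])

```text
time: 18.6
eef_pos: [0.5793, -0.0987, 0.1146]
tcp_rot: [0.477, 0.522, -0.477, 0.522]
contact_force: [-5.8, 6.4, 8.9]
opening: 0.537
```

>>> drive_tool([
  [0.1, 0, 0, 0, 0],
  [0.1, 0, 0, 0, 0],
  [0, 0, 0, 0, 0],
])

```text
time: 18.9
eef_pos: [0.5794, -0.0987, 0.1145]
tcp_rot: [0.477, 0.522, -0.477, 0.522]
contact_force: [-8.2, 7.7, 16.7]
opening: 0.532
```

>>> drive_tool([
  [-0.4, 0, 0, 0, 0],
  [0, 0, 0, 0, 0.7],
  [0, 0, 0, 0, 1],
  [0, 0, 0, 0, 1],
  [0, 0, 0, 0, 1],
  [-2, 0, 0, 0, 1],
  [-4, 0, 0, 0, 1],
  [-4, 0, 0, 0, 1],
  [-4, 0, 0, 0, 1],
  [0, 0, 0, 0, 1],
])

```text
time: 19.9
eef_pos: [0.5824, -0.1003, 0.2625]
tcp_rot: [0.479, 0.517, -0.475, 0.526]
contact_force: [0.9, 0.2, 0.5]
opening: 0.999
```

```bash
python3 - <<'E'
from h import *
np.set_printoptions(precision=4,suppress=True,linewidth=200)
t,s=cams()
go([.4346,.3522,.24])
H=cv2.cvtColor(t["frame"],cv2.COLOR_RGB2HSV)
print(H[290,140:212:3,2],H[290,140:212:3,0],H[290,140:212:3,1])
HS=cv2.cvtColor(s["frame"],cv2.COLOR_RGB2HSV); print(HS[400,270:370:4,2],HS[400,270:370:4,0])
for v in(150,160):
  for c,box,n in((t,(140,262,212,335),"t"),(s,(270,350,370,430),"s")):
    x0,y0,x1,y1=box; g=cv2.GaussianBlur(cv2.cvtColor(c["frame"],cv2.COLOR_RGB2HSV)[y0:y1,x0:x1,2],(3,3),0)
    k=max(cv2.findContours((g>v).astype(np.uint8),cv2.RETR_EXTERNAL,cv2.CHAIN_APPROX_NONE)[0],key=cv2.contourArea)
    P=plane(c,cv2.convexHull(k).reshape(-1,2)+[x0,y0],.008)[:,:2].astype(np.float32)
    print(n,v,cv2.minEnclosingCircle(P),cv2.minAreaRect(P)[:2])
# sleeve on the post
k=blob(s,[0,120,40],[8,255,255],(300,150,380,260)); print("sleeve",cen(k),k.min(0),k.max(0),cv2.minAreaRect(k.astype(np.float32)))
th=np.linspace(0,6.283,90)
P=np.concatenate([np.c_[.5785+.023*np.cos(th),-.0996+.023*np.sin(th),0*th+z] for z in(.07,.15)]); h=cv2.convexHull(proj(s,P).astype(np.float32)).reshape(-1,2); print("pred",cen(h),h.min(0),h.max(0))
E
```

```text
t 20.0 tcp [ 0.5796 -0.0993  0.2558] yaw 5.1 q6 -25 open 1.001 F [-0.3  0.  -1.7] down err [ 0.2 -0.1]
tool shift cm [  1.47 -10.44 -46.27] 
[141 144 141 139 143 190 195 198 194 162 120 176 179 191 196 198 199 201 201 151 142 142 141 142] [19 21 25 18 21 14 12 13 14 13 18 13 11 11 14 11 12 13 12 13 21 19 20 15] [29 25 22 22 29 28 30 27 30 30 21 26 27 28 30 27 29 32 28 24 29 31 27 29]
[179 175 171 173 208 208 208 205 201 213 205 204 179 145 192 101 186 211 204 209 209 114 165 169 166] [17 15 19 14 14 13 14 14 11 13 11 11 12  8 13 30 11 13 13 10 14 15 17 14 16]
t 150 ((0.43577146530151367, 0.35407397150993347), 0.06631890684366226) ((0.45014098286628723, 0.36256325244903564), (0.0950995534658432, 0.1303025782108307))
s 150 ((0.4399614930152893, 0.3406388461589813), 0.12613902986049652) ((0.436916708946228, 0.34777653217315674), (0.1949814409017563, 0.17528721690177917))
t 160 ((0.46767038106918335, 0.333379864692688), 0.051120541989803314) ((0.46971991658210754, 0.3320959508419037), (0.10199495404958725, 0.04704311490058899))
s 160 ((0.4399614930152893, 0.3406388461589813), 0.12613902986049652) ((0.436916708946228, 0.34777653217315674), (0.1949814409017563, 0.17528721690177917))
sleeve [337.3381 210.7377] [329 193] [347 226] ((337.3602294921875, 209.35739135742188), (17.41254997253418, 33.91549301147461), 4.969740867614746)
pred [337.2506 208.8959] [328.5409 191.5131] [347.272  227.6663]
```

```bash
python3 - <<'E'
from h import *
np.set_printoptions(precision=4,suppress=True,linewidth=200)
t,s=cams()
for c,box,v,n in((t,(146,268,206,330),166,"t"),(s,(275,352,365,425),190,"s")):
    x0,y0,x1,y1=box; g=cv2.medianBlur(cv2.cvtColor(c["frame"],cv2.COLOR_RGB2HSV)[y0:y1,x0:x1,2],3)
    m=cv2.morphologyEx((g>v).astype(np.uint8),cv2.MORPH_OPEN,np.ones((2,2)))
    hp=cv2.convexHull(cv2.findNonZero(m)).reshape(-1,2)
    P=plane(c,hp+[x0,y0],.008)[:,:2].astype(np.float32)
    print(n,"disc",cv2.minEnclosingCircle(P),cv2.minAreaRect(P)[:2],(hp+[x0,y0]).min(0),(hp+[x0,y0]).max(0))
th=np.linspace(0,6.283,90)
for c,box in((t,(155,280,195,318)),(s,(298,355,345,408))):
    k=blob(c,[0,0,0],[180,255,75],box)
    for xy in((.4346,.3522),(.4358,.3541)):
        P=np.concatenate([np.c_[xy[0]+.021*np.cos(th),xy[1]+.021*np.sin(th),0*th+z] for z in(.008,.052)]); h=cv2.convexHull(proj(c,P).astype(np.float32)).reshape(-1,2)
        print("hub seen",cen(cv2.convexHull(k.astype(np.int32)).reshape(-1,2)),k.min(0),k.max(0),"pred",xy,cen(h),h.min(0),h.max(0))
E
```

```text
t disc ((0.4316116273403168, 0.3493441939353943), 0.06426259875297546) ((0.43105846643447876, 0.3508642017841339), (0.12502244114875793, 0.1231834888458252)) [153 277] [198 323]
s disc ((0.43201392889022827, 0.3555377125740051), 0.06374744325876236) ((0.43208980560302734, 0.3560706079006195), (0.12623745203018188, 0.12426499277353287)) [285 364] [355 421]
hub seen [173.3737 299.3404] [166 293] [181 306] pred (0.4346, 0.3522) [172.5081 298.5523] [163.3363 290.9216] [182.6583 307.2829]
hub seen [173.3737 299.3404] [166 293] [181 306] pred (0.4358, 0.3541) [171.7676 297.9807] [162.6277 290.479 ] [181.9672 306.8261]
hub seen [319.1563 381.6592] [308 365] [330 398] pred (0.4346, 0.3522) [319.0831 380.3539] [307.5921 363.4393] [331.729  398.4741]
hub seen [319.1563 381.6592] [308 365] [330 398] pred (0.4358, 0.3541) [318.0451 380.9708] [306.51   363.9965] [330.6799 399.0785]
```

>>> drive_tool([
  [0, -0.89, -3.86, 0, 1],
  [0, -0.89, -3.86, 0, 1],
  [0, -0.89, -3.86, 0, 1],
  [0, -0.89, -3.86, 0, 1],
  [0, -0.89, -3.86, 0, 1],
  [0, -0.89, -3.86, 0, 1],
  [0, -0.89, -3.86, 0, 1],
  [0, -0.89, -3.86, 0, 1],
  [0, -0.89, -3.86, 0, 1],
  [0, -0.89, -3.86, 0, 1],
])

```text
time: 21.1
eef_pos: [0.4543, 0.2787, 0.2519]
tcp_rot: [0.476, 0.522, -0.479, 0.521]
contact_force: [0.9, 0.4, -0.0]
opening: 0.998
```

>>> drive_tool([
  [0, -0.89, -3.86, 0, 1],
  [0, -0.89, -3.86, 0, 1],
  [4, 0, 0, 0, 1],
  [4, 0, 0, 0, 1],
  [4, 0, 0, 0, 1],
  [4, 0, 0, 0, 1],
  [0, 0, 0, 0, 1],
  [0, 0, 0, 0, 1],
])

```text
time: 21.9
eef_pos: [0.4304, 0.3524, 0.0929]
tcp_rot: [0.476, 0.522, -0.479, 0.521]
contact_force: [0.7, 0.4, 0.6]
opening: 0.999
```

```bash
python3 - <<'E'
from h import *
go([.4325,.3525,.013],5.2)
s=read_camera("side"); q=proj(s,pose()[0])[0].astype(int); print(q)
k=blob(s,[0,0,0],[180,255,75],(298,372,345,408)); print(k.min(0),k.max(0))
a=cv2.resize(s["frame"][330:430,240:400],None,fx=4,fy=4,interpolation=cv2.INTER_CUBIC); cv2.imwrite("pics/s8.png",a[:,:,::-1])
E
```

```text
t 21.9 tcp [0.4304 0.3524 0.0929] yaw 5.1 q6 24 open 0.999 F [0.7 0.4 0.6] down err [-0.2 -0.1]
tool shift cm [ 7.99  0.24 -0.01] turn -0.1
[320 356]
[308 372] [331 398]
```

View pics/s8.png

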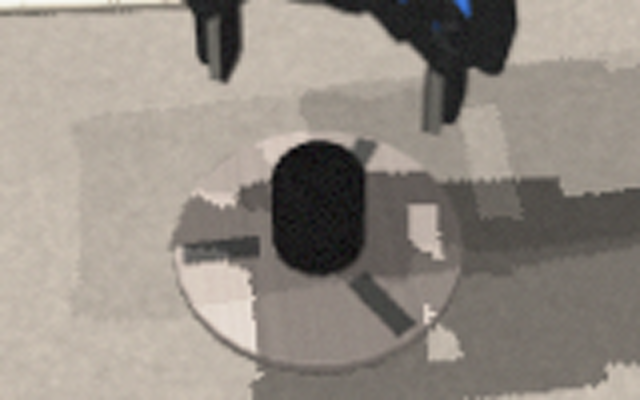

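The jaws straddle the hub: the tips are at crop (220,75) and (432,128), the hub at (318,205). Descend and grip.

>>> drive_tool([
  [0, 0.2, 0, 0, 1],
  [2.5, 0, 0, 0, 1],
  [2.5, 0, 0, 0, 1],
  [2, 0, 0, 0, 1],
  [0.9, 0, 0, 0, 1],
  [0, 0, 0, 0, 1],
  [0, 0, 0, 0, 1],
], force=50)

```text
time: 22.65
eef_pos: [0.4347, 0.3539, 0.0171]
tcp_rot: [0.478, 0.521, -0.476, 0.522]
contact_force: [-0.6, -0.5, 0.3]
opening: 1.002
```

>>> drive_tool([
  [0, 0, 0, 0, 0],
  [0, 0, 0, 0, 0],
  [0, 0, 0, 0, 0],
  [0, 0, 0, 0, 0],
  [0, 0, 0, 0, 0],
  [0, 0, 0, 0, 0],
  [0, 0, 0, 0, 0],
])

```text
time: 23.35
eef_pos: [0.434, 0.3536, 0.0164]
tcp_rot: [0.478, 0.522, -0.477, 0.522]
contact_force: [0.1, -1.2, 5.4]
opening: 0.481
```

>>> drive_tool([
  [-1, 0, 0, 0, 0],
  [-2.5, 0, 0, 0, 0],
  [-4, 0, 0, 0, 0],
  [-4, 0, 0, 0, 0],
  [-4, 0, 0, 0, 0],
  [-4.5, 0, 0, 0, 0],
  [0, 0.86, 3.85, 0, 0],
  [0, 0.86, 3.85, 0, 0],
  [0, 0.86, 3.85, 0, 0],
  [0, 0.86, 3.85, 0, 0],
])

```text
time: 24.35
eef_pos: [0.4805, 0.2014, 0.2145]
tcp_rot: [0.477, 0.522, -0.478, 0.522]
contact_force: [0.7, -0.4, -2.9]
opening: 0.479
```

>>> drive_tool([
  [0, 0.86, 3.85, 0, 0],
  [0, 0.86, 3.85, 0, 0],
  [0, 0.86, 3.85, 0, 0],
  [0, 0.86, 3.85, 0, 0],
  [0, 0.86, 3.85, 0, 0],
  [0, 0.86, 3.85, 0, 0],
  [0, 0.86, 3.85, 0, 0],
  [0, 0, 0, 0, 0],
  [0, 0, 0, 0, 0],
])

```text
time: 25.25
eef_pos: [0.5645, -0.0607, 0.2142]
tcp_rot: [0.477, 0.522, -0.478, 0.52]
contact_force: [-0.4, 1.1, -3.7]
opening: 0.478
```

```bash
cat > d.py <<'E'
from h import *
np.set_printoptions(precision=4,suppress=True,linewidth=200)
go([.5785,-.0996,.216],5.2)
s=read_camera("side"); p=pose()[0]; zb=p[2]-.0165
th=np.linspace(0,6.283,90)
P=np.concatenate([np.c_[p[0]+.065*np.cos(th),p[1]+.065*np.sin(th),0*th+z] for z in(zb,zb+.008)]); h=cv2.convexHull(proj(s,P).astype(np.float32)).reshape(-1,2); print("pred disc",cen(h),h.min(0),h.max(0))
q=proj(s,p)[0].astype(int)
a=cv2.resize(s["frame"][q[1]-60:q[1]+60,q[0]-75:q[0]+75],None,fx=4,fy=4,interpolation=cv2.INTER_CUBIC); cv2.imwrite("pics/s9.png",a[:,:,::-1]); print("crop origin",q-[75,60])
x0,y0=q-[75,60]
i=cv2.cvtColor(s["frame"],cv2.COLOR_RGB2HSV)[y0:y0+120,x0:x0+150]
print(i[int(h[:,1].max())-y0-12:int(h[:,1].max())-y0+6,75,:2].tolist(),i[int(h[:,1].max())-y0-12:int(h[:,1].max())-y0+6,75,2])
E
python3 d.py
```

```text
t 25.2 tcp [ 0.5645 -0.0607  0.2142] yaw 5.0 q6 -21 open 0.478 F [-0.4  1.1 -3.7] down err [-0.1  0.1]
tool shift cm [-0.19  1.06  4.  ] turn -0.2
pred disc [337.5292 184.7474] [310.5643 171.5219] [365.7243 199.1032]
crop origin [263 119]
[[17, 23], [16, 27], [12, 30], [13, 32], [15, 27], [14, 29], [13, 27], [14, 25], [10, 27], [14, 27], [10, 25], [10, 52], [3, 131], [1, 197], [1, 209], [1, 191], [2, 176], [3, 200]] [ 76 105 112 112 112 115 114 113 114 104  92  88  84  83  83  87  87  83]
```

View pics/s9.png

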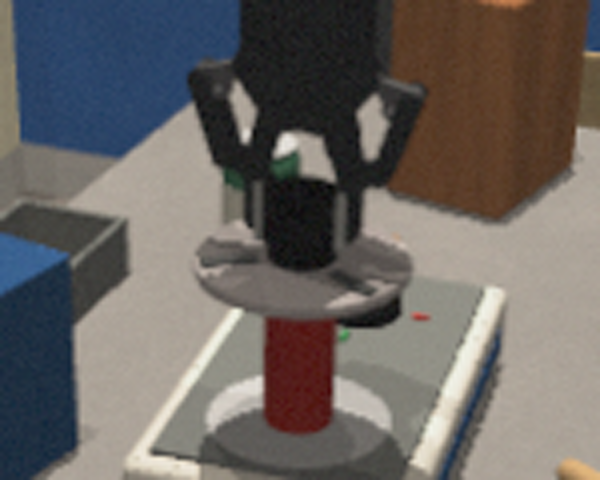

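The disc hangs level, hub up (crop x 193–413, front edge at row 319), within about 0.5 px of the predicted spot, and the sleeve is home behind it. Now centre over the post and lower slowly.

>>> drive_tool([
  [0, 0.5, 2, 0, 0],
  [0, 0.56, 1.95, 0, 0],
  [0, 0, 0, 0, 0],
  [0, 0, 0, 0, 0],
  [0, 0, 0, 0, 0],
])

```text
time: 25.8
eef_pos: [0.5793, -0.0984, 0.2151]
tcp_rot: [0.477, 0.522, -0.477, 0.522]
contact_force: [-0.8, -0.1, -3.8]
opening: 0.483
```

```bash
python3 -c "
from h import *
go([.5787,-.0992,.214],5.2)"
```

```text
t 25.8 tcp [ 0.5793 -0.0984  0.2151] yaw 5.1 q6 -25 open 0.483 F [-0.8 -0.1 -3.8] down err [-0.  0.]
tool shift cm [ 0.11 -0.06  0.07] turn -0.1
```

>>> drive_tool([
  [0, -0.06, 0.07, 0, 0],
  [1, 0, 0, 0, 0],
  [0.6, 0, 0, 0, 0],
  [0.4, 0, 0, 0, 0],
  [0.4, 0, 0, 0, 0],
  [0.4, 0, 0, 0, 0],
  [0, 0, 0, 0, 0],
])

```text
time: 26.5
eef_pos: [0.5784, -0.0993, 0.1865]
tcp_rot: [0.477, 0.522, -0.477, 0.521]
contact_force: [-0.4, 0.3, -3.3]
opening: 0.479
```

>>> drive_tool([
  [0.4, 0, 0, 0, 0],
  [0.4, 0, 0, 0, 0],
  [0, 0, 0, 0, 0],
])

```text
time: 26.8
eef_pos: [0.5784, -0.0992, 0.1785]
tcp_rot: [0.477, 0.522, -0.477, 0.521]
contact_force: [-0.2, -0.2, -3.5]
opening: 0.484
```

Threading with no side force. Continue to seat.

>>> drive_tool([
  [0.4, 0, 0, 0, 0],
  [0.4, 0, 0, 0, 0],
  [0.2, 0, 0, 0, 0],
  [0, 0, 0, 0, 0],
])

```text
time: 27.2
eef_pos: [0.5785, -0.0993, 0.1687]
tcp_rot: [0.477, 0.522, -0.477, 0.521]
contact_force: [0.0, 0.3, -3.2]
opening: 0.483
```

>>> drive_tool([
  [0.15, 0, 0, 0, 0],
  [0.1, 0, 0, 0, 0],
  [0.1, 0, 0, 0, 0],
  [0, 0, 0, 0, 0],
])

```text
time: 27.6
eef_pos: [0.5791, -0.0995, 0.1666]
tcp_rot: [0.477, 0.522, -0.477, 0.522]
contact_force: [-0.5, 0.2, 0.2]
opening: 0.482
```

>>> drive_tool([
  [0.1, 0, 0, 0, 0],
  [0.1, 0, 0, 0, 0],
  [0, 0, 0, 0, 0],
])

```text
time: 27.9
eef_pos: [0.5792, -0.0996, 0.1665]
tcp_rot: [0.477, 0.522, -0.477, 0.522]
contact_force: [-4.9, 1.4, 7.7]
opening: 0.479
```

>>> drive_tool([
  [-0.3, 0, 0, 0, 0],
  [0, 0, 0, 0, 0.6],
  [0, 0, 0, 0, 0.8],
  [0, 0, 0, 0, 1],
  [0, 0, 0, 0, 1],
  [0, 0, 0, 0, 1],
  [-2, 0, 0, 0, 1],
  [-4, 0, 0, 0, 1],
  [0, 0, 0, 0, 1],
  [0, 0, 0, 0, 1],
])

```text
time: 28.9
eef_pos: [0.5796, -0.0996, 0.2284]
tcp_rot: [0.478, 0.521, -0.477, 0.523]
contact_force: [0.1, 0.0, 0.5]
opening: 1.0
```

```bash
python3 - <<'E'
from h import *
np.set_printoptions(precision=4,suppress=True,linewidth=200)
go([.593,-.2586,.19],95.2)
t,s=cams()
for c,box in((t,(380,215,430,262)),(s,(330,150,385,205))):
    k=blob(c,[5,150,80],[20,255,255],box); print(cv2.minAreaRect(k.astype(np.float32)),cen(k),k.min(0),k.max(0))
a=cv2.resize(s["frame"][120:260,250:430],None,fx=4,fy=4,interpolation=cv2.INTER_CUBIC)
cv2.imwrite("pics/s10.png",a[:,:,::-1])
E
```

```text
t 28.9 tcp [ 0.5796 -0.0996  0.2284] yaw 5.1 q6 -25 open 1.000 F [0.1 0.  0.5] down err [ 0.2 -0.1]
tool shift cm [ 3.86 -0.09 15.95] turn -90.1
((406.0, 238.5), (19.0, 8.0), 90.0) [406.1219 239.7052] [402 229] [410 248]
((354.0, 182.0), (10.0, 14.0), 90.0) [354.837  180.8593] [347 177] [361 187]
```

View pics/s10.png

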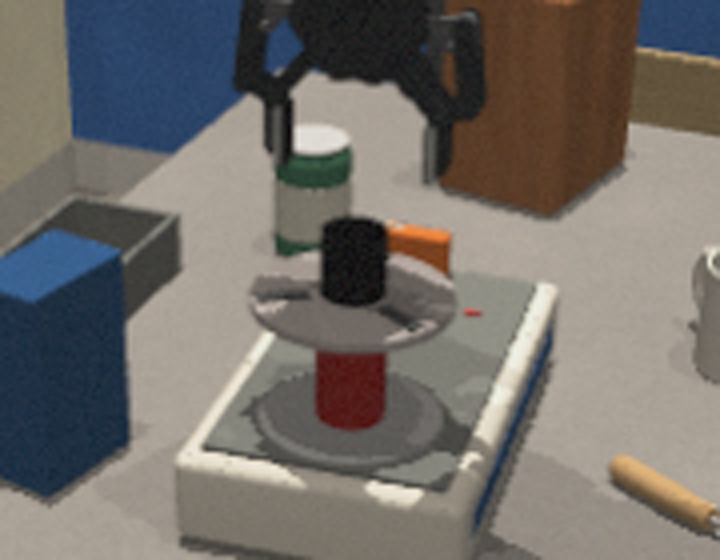

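The disc sits on the sleeve, hub up (crop hub (355,262), disc x 250–457), with the gripper clear. From the top view, the knob's bar lies about 0.6° clockwise of world x, i.e. about 0.1 rad turned, with its centre at (0.593, -0.259).

>>> drive_tool([
  [0, 0, 3.2, 0, 1],
  [0, 0, 3.2, 0, 1],
  [0, 0, 3.2, 0, 1],
  [0, 0, 3.2, 0, 1],
  [0, 0, 3.15, 0, 1],
  [0, 0, 0, -8.4, 1],
  [0, 0, 0, -8.4, 1],
  [0, 0, 0, -8.4, 1],
  [0, 0, 0, -8.4, 1],
  [0, 0, 0, -8.4, 1],
])

```text
time: 30.0
eef_pos: [0.5922, -0.2578, 0.2245]
tcp_rot: [0.257, 0.66, -0.256, 0.658]
contact_force: [-0.2, 0.7, -0.6]
opening: 1.003
```

>>> drive_tool([
  [0, 0, 0, -8.4, 1],
  [0, 0, 0, -8.4, 1],
  [0, 0, 0, -8.4, 1],
  [0, 0, 0, -8.4, 1],
  [0, 0, 0, -8.4, 1],
  [0, 0, 0, 0, 0.6],
  [0, 0, 0, 0, 0.6],
  [0, 0, 0, 0, 0.6],
  [0, 0, 0, 0, 0.6],
])

```text
time: 30.9
eef_pos: [0.5929, -0.2582, 0.2265]
tcp_rot: [0.006, 0.707, -0.006, 0.707]
contact_force: [-0.4, 0.1, 0.2]
opening: 0.598
```

```bash
python3 -c "
from h import *
go([.592,-.2588,.1025],89.4)"
```

```text
t 30.9 tcp [ 0.5929 -0.2582  0.2265] yaw 89.0 q6 -122 open 0.598 F [-0.4  0.1  0.2] down err [-0.  0.]
tool shift cm [12.4  -0.07 -0.08] turn -0.4
```

>>> drive_tool([
  [4, -0.05, 0, 0, 0.6],
  [4, 0, 0, 0, 0.6],
  [3, 0, 0, 0, 0.6],
  [1.4, 0, 0, 0, 0.6],
  [0, 0, 0, 0, 0.6],
  [0, 0, 0, 0, 0.6],
], force=60)

```text
time: 31.5
eef_pos: [0.5939, -0.2593, 0.1043]
tcp_rot: [0.005, 0.706, -0.006, 0.708]
contact_force: [0.0, 0.3, 0.5]
opening: 0.597
```

>>> drive_tool([
  [0, 0, 0, 0, 0],
  [0, 0, 0, 0, 0],
  [0, 0, 0, 0, 0],
  [0, 0, 0, 0, 0],
  [0, 0, 0, 0, 0],
  [0, 0, 0, 0, 0],
  [0, 0, 0, 0, 0],
])

```text
time: 32.2
eef_pos: [0.5942, -0.2585, 0.1037]
tcp_rot: [0.006, 0.706, -0.006, 0.708]
contact_force: [4.5, 5.2, 3.6]
opening: 0.174
```

>>> drive_tool([
  [0.2, 0, 0, 0, 0],
  [0.2, 0, 0, 0, 0],
  [0.2, 0, 0, 0, 0],
  [0.2, 0, 0, 0, 0],
  [0, 0, 0, 0, 0],
  [0, 0, 0, 0, 0],
])

```text
time: 32.8
eef_pos: [0.5943, -0.2586, 0.0973]
tcp_rot: [0.006, 0.706, -0.006, 0.708]
contact_force: [1.6, 6.2, 9.1]
opening: 0.169
```

>>> drive_tool([
  [0.1, 0, 0, 0, 0],
  [0.1, 0, 0, 0, 0],
  [0, 0, 0, 0, 0],
])

```text
time: 33.1
eef_pos: [0.5944, -0.2586, 0.0973]
tcp_rot: [0.006, 0.706, -0.005, 0.708]
contact_force: [-1.6, 6.9, 16.7]
opening: 0.173
```

>>> drive_tool([
  [0, 0, 0, 5, 0],
  [0, 0, 0, 5, 0],
  [0, 0, 0, 5, 0],
  [0, 0, 0, 5, 0],
  [0, 0, 0, 5, 0],
  [0, 0, 0, 5, 0],
  [0, 0, 0, 5, 0],
  [0, 0, 0, 5, 0],
  [0, 0, 0, 5, 0],
  [0, 0, 0, 0, 0],
])

```text
time: 34.1
eef_pos: [0.5937, -0.2597, 0.0972]
tcp_rot: [0.276, 0.651, -0.277, 0.652]
contact_force: [-3.1, 5.0, 16.0]
opening: 0.175
```

>>> drive_tool([
  [0, 0, 0, 5, 0],
  [0, 0, 0, 5, 0],
  [0, 0, 0, 5, 0],
  [0, 0, 0, 5, 0],
  [0, 0, 0, 5, 0],
  [0, 0, 0, 5, 0],
  [0, 0, 0, 5, 0],
  [0, 0, 0, 3, 0],
  [0, 0, 0, 0, 0],
])

```text
time: 35.0
eef_pos: [0.5928, -0.26, 0.0972]
tcp_rot: [0.472, 0.526, -0.474, 0.526]
contact_force: [-5.8, 4.9, 18.4]
opening: 0.176
```

```bash
python3 -c "
from h import *
go([.593,-.2588,.1025],4.7); print(pose()[2]['wrist_torque'])"
```

```text
t 35.0 tcp [ 0.5928 -0.26    0.0972] yaw 6.1 q6 -39 open 0.176 F [-5.8  4.9 18.4] down err [-0.1 -0.1]
tool shift cm [-0.53  0.03 -0.11] turn 1.4
[ 0.64649302  1.26614577 -0.01521459]
```

>>> drive_tool([
  [0, 0, 0, 1, 0],
  [-0.3, 0, 0, 0, 0],
  [-0.3, 0, 0, 0, 0],
  [-0.3, 0, 0, 0, 0],
  [0, 0, 0, 0, 0],
  [0, 0, 0, 0, 0.4],
  [0, 0, 0, 0, 0.6],
  [0, 0, 0, 0, 0.6],
  [0, 0, 0, 0, 0.6],
  [0, 0, 0, 0, 0.6],
])

```text
time: 36.0
eef_pos: [0.5928, -0.2586, 0.1013]
tcp_rot: [0.477, 0.522, -0.477, 0.522]
contact_force: [0.4, 0.5, -0.3]
opening: 0.598
```

>>> drive_tool([
  [-2, 0, 0, 0, 0.6],
  [-4, 0, 0, 0, 0.6],
  [-4, 0, 0, 0, 0.6],
  [-4, 0, 0, 0, 0.6],
  [0, 0, 4, 0, 0.6],
  [0, 0, 4, 0, 0.6],
  [0, 0, 4, 0, 0.6],
  [0, 0, 0, 0, 0.6],
  [0, 0, 0, 0, 0.6],
])

```text
time: 36.9
eef_pos: [0.6033, -0.3789, 0.2411]
tcp_rot: [0.478, 0.522, -0.478, 0.521]
contact_force: [0.0, -0.2, -0.1]
opening: 0.6
```

```bash
python3 - <<'E'
from h import *
go([.593,-.2588,.25],4.7)
t,s=cams()
k=blob(t,[5,150,80],[20,255,255],(380,215,430,262)); w=plane(t,k,.13)[:,:2].astype(np.float32); print("knob",cv2.minAreaRect(w))
ks=blob(s,[5,150,80],[20,255,255],(330,150,385,205)); print(ks.min(0),ks.max(0),"pred top px",proj(s,[[.593,-.2586,.13],[.593,-.2586,.122]]))
a=cv2.resize(s["frame"][120:260,250:430],None,fx=3,fy=3,interpolation=cv2.INTER_CUBIC)
b=cv2.resize(t["frame"][140:280,300:460],None,fx=2,fy=3,interpolation=cv2.INTER_CUBIC)[:, :260]
cv2.imwrite("pics/f.png",np.hstack([a,b])[:,:,::-1])
E
```

```text
t 36.9 tcp [ 0.6033 -0.3789  0.2411] yaw 5.0 q6 -45 open 0.600 F [ 0.  -0.2 -0.1] down err [-0.   0.1]
tool shift cm [ -0.88   0.02 -12.06] turn 0.3
knob ((0.5918726921081543, -0.2566761076450348), (0.01913820579648018, 0.05111150071024895), 5.6662278175354)
[350 175] [357 184] pred top px [[353.51115599 176.99201399]
 [353.39511733 179.5529883 ]]
```

```bash
python3 - <<'E'
from h import *
s=read_camera("side"); th=np.linspace(0,6.283,90)
def pr(r,z0,z1):
    P=np.concatenate([np.c_[.5785+r*np.cos(th),-.0996+r*np.sin(th),0*th+z] for z in(z0,z1)]); h=cv2.convexHull(proj(s,P).astype(np.float32)).reshape(-1,2); return h.min(0),h.max(0)
k=blob(s,[0,0,0],[180,255,60],(322,165,356,200)); print("hub",k.min(0),k.max(0),pr(.021,.158,.202))
k=blob(s,[0,120,40],[8,255,255],(310,190,370,240)); print("sleeve",k.min(0),k.max(0),pr(.023,.07,.15))
from plant import sign_off; print(sign_off())
E
```

```text
hub [330 175] [346 196] (array([329.76883, 173.24298], dtype=float32), array([347.17868, 196.82123], dtype=float32))
sleeve [329 208] [345 226] (array([328.54092, 191.51312], dtype=float32), array([347.27197, 227.66626], dtype=float32))
the job is handed in; nothing more can be done
None
```

The job is done and handed in at about 37 s of robot time; `sign_off()` reported no verdict.

- **Sleeve upright:** I gripped the sleeve in its 40° lean and turned it upright by pushing its lower end against the cutter's side wall. I then pressed it square on the board and let go, and the picture showed it standing free.
- **Sleeve on the post:** I took it again from above and lowered it onto the post. It met the deck at the expected height, with about 17 N of contact.
- **Disc:** It threaded down with almost no side force and seated on the sleeve at the expected height.
- **Knob:** I pressed it to its bottom, turned it about 84° clockwise while held down, and let it rise before opening the fingers.

**Last checks:**
- In the last side picture, the hub and the foot of the sleeve lay within about 2 px of where they should be when home. Its upper part is hidden by the disc.
- The knob measured about 1.56 rad, and its top was at the sprung-up height.
- The arm was clear, with no contact force.

**Failed or not checked:**
- Two automatic colour checks of the sleeve failed while the arm hid it. I used a picture or the arm's reading instead.
- The last overview picture was refused because I had reached the 12-picture limit, so the final state was checked by measurement only.
- I did not measure the mug, spoon, jar and carton at the end. Nothing came near them during the moves.

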